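# Load the two wells of a heating block and swing the clamp bar over

### The arm

A 6-joint arm with a two-finger parallel gripper is mounted at the origin on the work surface. World frame = base frame: x ahead of the robot, y to its left, z up, the work surface at z = 0. Lengths are in mm, angles in rad, forces in N, time in s.
With the tool pointing down it reaches from about 300 to 950 mm from the base axis. Payload 3.1 kg.
Tool frame: the origin (TCP) lies at the very end of the fingers, on their centre line; the grasp point (between the pads) lies 19 mm behind it; z points along the fingers, y is the line along which they close (so a half turn about z gives the same grasp; the last joint's range is limited). The gripper opens to 85 mm and grips with 20 to 120 N. Pads are 22 mm wide; open, the fingers measure 114 mm over their backs; the gripper's body (76 mm by 85 mm) begins 54 mm behind the grasp point. The pads swing forward as they close: fully open they stand 13 mm farther back than shut.
Start: joints at [-1.247, 0.308, 1.634, -0, 1.2, -0.07], TCP at [239.787, -577.178, 231.272] pointing down, gripper open.
Joint ranges: [-3.06, 3.06], [-0.79, 1.96], [0.05, 2.63], [-1.19, 4.34], [0.05, 2.64], [-2.94, 2.94]. Speed limits (rad/s): [2.79, 2.79, 3.14, 3.14, 3.14, 3.14].

### API

Orientations are given as [roll, pitch, yaw] about the fixed x, y, z axes, in that order (R = Rz(yaw) Ry(pitch) Rx(roll)).
In Python, from bench import r gives the robot as it stands.
- The arm moves only by the shell command python3 -m crank 'ROWS' [FORCE]. ROWS is JSON, a list of rows, each an object with "rotation": the turn, a rotation vector about the tool's x, y, z in units of 360 degrees (1.0 is 360 degrees), a list of three; "dp": the shift along the tool's x, y, z in units of 0.025 m (1.0 is 0.025 m), a list of three; "jaw": the finger opening in mm, from 0 to 85.4. A call has exactly 8 rows; each row shifts and turns the commanded pose from where the row before left it, along the tool's axes as they then stand; what a row does not reach is not made up. A row lasts 1/8 s, in which the tool goes at most 62.5 mm and 10.7 degrees, less where a joint would pass 70% of its speed; a pose out of reach is approached as far as the arm can. A call with a number of a shift or a turn outside -1 to 1 is refused whole. A call with a gripper value outside its range is refused whole. The fingers move at their own pace and stop on an object; FORCE is the grip in N (left out, the last holds). Time passes only in rows, so rows that do not move let the fingers close, or fill a call up. It gives the time, the measured TCP pose, the force, the opening and the grip force at its end, in the units of the state.
- r.read_state(): the state, without advancing time (a new reading comes with each control period).
- r.read_camera(name): name is "scene" or "top" or "wrist"; returns a dict with "image" (400x640x3 uint8, red, green, blue), "fx", "fy", "cx", "cy" (pixels), "dist" ([k1, k2, p1, p2, k3] as OpenCV has them; the pictures are not rectified), "extrinsics" (4x4, takes a point from camera to world coordinates); the wrist camera has in their place "T_tool_cam" (4x4, takes a point from camera to tool coordinates, whose origin is the TCP and whose axes are the flange's). Camera axes: x right, y down, z forward; pixel columns grow to the right and rows downward; lengths in mm; the calibration is good to about 2 mm. A picture is of the moment at which its call begins: read the wrist's pose just before it. There is no depth.
- r.hand_in(): hands the job in; it is judged then, once.
The state is a dict: "t": time; "q": joint angles; "dq": joint speeds; "effort": joint torques, N m; "eef_pos": TCP position; "ee_rot": TCP orientation; "wrist_force": force on the tool from outside, world axes, zero at the start; "moment": the same for the moment, N m; "gripper_width": finger opening in mm; "gripper_force": force on a finger pad.
Only numpy, scipy, OpenCV 4.12 (cv2) and the standard library are available. Lean on these libraries where they do the work, as an engineer would, in place of code of your own. Each camera call takes 0.05 s, during which the arm holds its last target. There are 200 camera calls.

### The job

Slide the two loose aluminium discs across the deck of the heating block, one after the other and without lifting them, so that each drops into the well of its own size and lies flat on the bottom. Then swing the steel clamp bar over both discs until it meets its stop, and leave everything else on the bench and the block where it is.

Things in the scene. Friction and masses are not known exactly. Their poses are not given: they have to be found in the camera images.
- block: Fixed heating block: dark steel slab 280 mm (its x) by 370 mm (its y), 45 mm high, flat on top (the deck), with two round wells sunk in its far half; the discs start on the near half. Origin: centre of its underside; x points away from the robot, y to its left, z up; turned up to 0.22 rad. A white control panel 75 mm wide, 67 mm high with its knob, adjoins its -y side.
- large_well (a point): Centre of the floor of the large well, 116 mm across, 24 mm deep, floor 21 mm above the bench; at (50, 85) mm in the block's frame. Its axes are those of the block.
- small_well (a point): Centre of the floor of the small well, 96 mm across, 24 mm deep, floor 21 mm above the bench; at (50, -85) mm in the block's frame. Its axes are those of the block. The small disc would also fall into the large well, the large disc does not fit the small one.
- large_disc: Plain aluminium disc, 110 mm across, 22 mm thick, about 0.5 kg, lying on the deck in front of one of the wells, not always its own. Origin: centre of its underside. Too wide to grip; slides when pushed on its rim (1 to 5 N), tips into its well about 20 mm short of the middle and drops flat when pushed on; its top is then 2 mm below the deck.
- small_disc: Same as the large disc but 90 mm across, 22 mm thick, about 0.35 kg. Origin: centre of its underside.
- bar (a joint): Steel clamp bar, 24 mm wide, underside 5 mm and top 19 mm above the deck, on an upright pivot at the deck's left edge. 0 rad = shut on its stop, along the block's -y over both wells; grows clockwise from above as it opens: 1.57 = along the block's -x, to the robot. Parked at 2 to 2.35 (limit 2.5), out to the left. Friction 0.12 N m: stays where left. Cannot pass a disc on the deck.
- pivot (a point): Pivot of the clamp bar on the deck (45 mm above the bench), at (50, 165) mm in the block's frame. The bar reaches 270 mm from it, and 20 mm behind it.
- bar_tip (a point): Free end of the clamp bar, on its middle line, 12 mm above the deck, 270 mm from the pivot.
- stopper: Bystander, to be left alone: glass stopper, 55 mm tall, 32 mm wide, standing on the block's deck behind and between the wells. Origin: middle of its underside.
- beaker: Bystander, to be left alone: glass beaker, 84 mm wide, 110 mm tall. Origin: middle of its underside.
- bottle_amber: Bystander, to be left alone: amber glass bottle, 80 mm wide, 170 mm tall. Origin: middle of its underside.
- spanner: Bystander, to be left alone: steel spanner 180 mm long lying on the bench. Origin: about its middle.
Mind the look-alikes: they are no part of the job. What is shaped like the small_disc but red is not meant.

How it is judged:
By the outcome, as a careful person would: the job done as asked, in the order asked, and still so for the second after the job is handed in, with the robot touching nothing.
It also fails if it takes over 72 s, if anything falls off the work surface, if the arm or the gripper's body presses on something with over 40 N, if the wrist force passes 120 N, or if a joint passes its speed limit or range.

## Working session

There is one attempt and no reset: what is moved stays moved. The work goes in short steps, Python scripts to look and compute and a shell command to move; the robot and the scene stay as the last step left them, time stands still between calls to the robot, and variables do not carry over. Pictures are saved under pics/ and viewed, at most 12 in all, crops included, and the job is handed in when it is done.

```bash
mkdir -p pics; ls
python3 - <<'E'
from bench import r
import cv2
print(r.read_state())
for n in("top","scene"):
    c=r.read_camera(n);cv2.imwrite(f"pics/{n}0.png",c["image"][:,:,::-1])
    print(n,c["fx"],c["fy"],c["cx"],c["cy"],c["dist"],c["extrinsics"])
E
```

```text
pics
{'t': 0.0, 'q': array([-1.24674183e+00,  3.09027113e-01,  1.63519893e+00,  2.16207969e-06,
        1.19971002e+00, -6.96877913e-02]), 'dq': array([ 0.00116339, -0.00057365,  0.00039334,  0.00192799, -0.00046124,
       -0.00066078]), 'effort': array([-2.32585780e-04, -4.15253162e+01, -2.76662976e+01,  1.98663179e-05,
        1.03306494e-02,  1.42735274e-05]), 'eef_pos': array([ 239.49603676, -576.39093313,  230.02742648]), 'ee_rot': array([-3.13925508e+00, -1.65182523e-04,  3.93741311e-01]), 'wrist_force': array([-0.0838223 , -0.535291  ,  0.01038228]), 'moment': array([-0.00311904,  0.00966478, -0.02952686]), 'gripper_force': 0.0, 'gripper_width': 85.13800725783784}
top 415.2778682073233 415.2778682073233 326.2599577542292 193.91934956593272 [-0.06352727  0.          0.          0.          0.        ] [[ 7.12970514e-03 -9.78876056e-01  2.04330209e-01  2.75501623e+02]
 [-9.99960640e-01 -5.90011454e-03  6.62625303e-03 -1.25402032e+02]
 [-5.28070879e-03 -2.04369409e-01 -9.78879594e-01  1.14446477e+03]
 [ 0.00000000e+00  0.00000000e+00  0.00000000e+00  1.00000000e+00]]
scene 463.8744141752677 463.8744141752677 322.8589727158902 200.85926595178634 [-0.08648111  0.          0.          0.          0.        ] [[-3.32702736e-01  5.96615884e-01 -7.30313889e-01  1.35657708e+03]
 [ 9.42981857e-01  2.02509140e-01 -2.64150082e-01  1.90999186e+02]
 [-9.70089738e-03 -7.76556202e-01 -6.29973299e-01  8.24673229e+02]
 [ 0.00000000e+00  0.00000000e+00  0.00000000e+00  1.00000000e+00]]
```

View pics/top0.png

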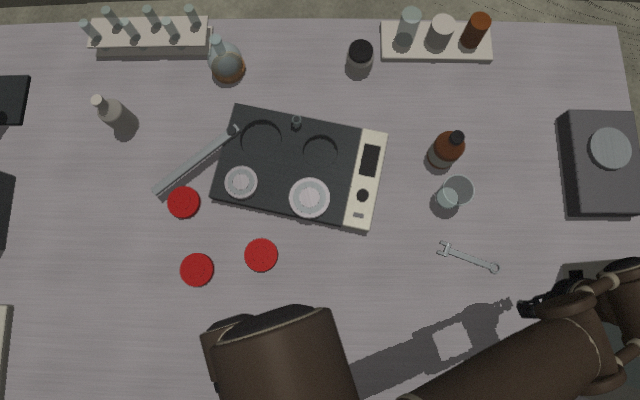

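View pics/scene0.png

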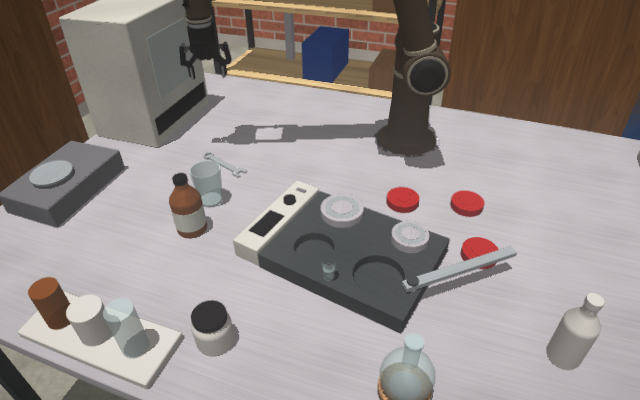

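Top view: the large disc is at (310,197) and stands in front of the small well (320,152). The small disc is at (241,182), in front of the large well (262,137). The bar runs from (237,128) to (155,192), the stopper is at (297,121), and the panel is on the right. Three red look-alikes sit at (183,202), (197,270) and (261,255), off the block. They are red, so they aren't meant; the two aluminium discs on the deck are.

The discs are swapped, so the large one goes first, curving round the small one.

```bash
cat > h.py <<'E'
import numpy as np,cv2
from bench import r
def ray(c,px,z):
    K=np.array([[c["fx"],0,c["cx"]],[0,c["fy"],c["cy"]],[0,0,1]]);T=c["extrinsics"]
    u=cv2.undistortPoints(np.array(px,float).reshape(-1,1,2),K,np.array(c["dist"]))[:,0]
    d=np.c_[u,np.ones(len(u))]@T[:3,:3].T; o=T[:3,3]
    return (o+d*((z-o[2])/d[:,2])[:,None])[:,:2]
def discs(c,z=67,box=(200,100,350,225),mn=300):
    im=c["image"].astype(int);m=((im.min(2)>125)).astype(np.uint8)
    k=np.zeros_like(m);k[box[1]:box[3],box[0]:box[2]]=1;m*=k
    out=[]
    for t in cv2.findContours(m,cv2.RETR_EXTERNAL,cv2.CHAIN_APPROX_NONE)[0]:
        if cv2.contourArea(t)>mn:
            p=ray(c,t[:,0],z).astype(np.float32);h=cv2.convexHull(p);e=cv2.fitEllipse(h)
            out.append((t[:,0].mean(0).round(),e))
    return out
E
python3 - <<'E'
from h import *
c=r.read_camera("top");im=c["image"]
for n,b in (("top",None),("scene",None)):
    c=r.read_camera(n);im=c["image"]
    bx=(205,100,345,225) if n=="top" else (300,185,440,255)
    for o in discs(c,box=bx): print(n,o)
    m=((im.max(2)<75)).astype(np.uint8)
    bb=(190,95,400,240) if n=="top" else (230,180,460,330)
    k=np.zeros_like(m);k[bb[1]:bb[3],bb[0]:bb[2]]=1;m*=k
    t=max(cv2.findContours(m,cv2.RETR_EXTERNAL,cv2.CHAIN_APPROX_NONE)[0],key=cv2.contourArea)
    q=cv2.approxPolyDP(cv2.convexHull(t),5,True)[:,0];print(n,q.tolist(),ray(c,q,45).round().tolist())
c=r.read_camera("top")
v=cv2.resize(c["image"][95:240,145:395,::-1],None,fx=3.2,fy=3.2,interpolation=cv2.INTER_CUBIC);cv2.imwrite("pics/crop.png",v)
E
```

```text
Traceback (most recent call last):
  File "h.py", line 14, in discs
    p=ray(c,t[:,0],z).astype(np.float32);h=cv2.convexHull(p);e=cv2.fitEllipse(h)
                                                               ~~~~~~~~~~~~~~^^^
cv2.error: OpenCV(4.12.0) /io/opencv/modules/imgproc/src/shapedescr.cpp:361: error: (-201:Incorrect size of input array) There should be at least 5 points to fit the ellipse in function 'fitEllipseNoDirect'
```

```bash
sed -i 's/if cv2.contourArea(t)>mn:/if mn<cv2.contourArea(t)<2500 and len(t)>20:/' h.py
sed -i 's/h=cv2.convexHull(p);e=cv2.fitEllipse(h)/h=cv2.convexHull(p)\n            if len(h)<6: continue\n            e=cv2.fitEllipse(h)/' h.py
python3 - <<'E'
from h import *
for n in ("top","scene"):
    c=r.read_camera(n);im=c["image"]
    bx=(218,160,335,222) if n=="top" else (317,185,432,255)
    for o in discs(c,box=bx): print(n,o)
    m=((im.max(2)<75)).astype(np.uint8)
    bb=(190,95,400,240) if n=="top" else (230,180,460,330)
    k=np.zeros_like(m);k[bb[1]:bb[3],bb[0]:bb[2]]=1;m*=k
    t=max(cv2.findContours(m,cv2.RETR_EXTERNAL,cv2.CHAIN_APPROX_NONE)[0],key=cv2.contourArea)
    q=cv2.approxPolyDP(cv2.convexHull(t),5,True)[:,0];print(n,q.tolist(),ray(c,q,45).round().tolist())
    if n=="top":
        v=cv2.resize(im[95:240,145:395,::-1],None,fx=3.2,fy=3.2,interpolation=cv2.INTER_CUBIC);cv2.imwrite("pics/crop.png",v)
E
```

```text
top (array([252., 217.]), ((549.906982421875, 424.18994140625), (58.963539123535156, 460.1675720214844), 0.0))
top (array([309., 197.]), ((492.1361999511719, -72.50645446777344), (107.75167083740234, 108.1574935913086), 58.50529098510742))
top (array([241., 182.]), ((533.1640014648438, 112.02867889404297), (85.9208755493164, 86.2659912109375), 176.96224975585938))
top [[190, 172], [235, 103], [358, 128], [362, 230], [212, 202]] [[565.0, 259.0], [769.0, 145.0], [694.0, -206.0], [408.0, -214.0], [481.0, 192.0]]
scene [[258, 255], [426, 287], [403, 328], [393, 329], [260, 266]] [[691.0, -213.0], [661.0, 176.0], [782.0, 151.0], [791.0, 132.0], [722.0, -193.0]]
```

View pics/crop.png

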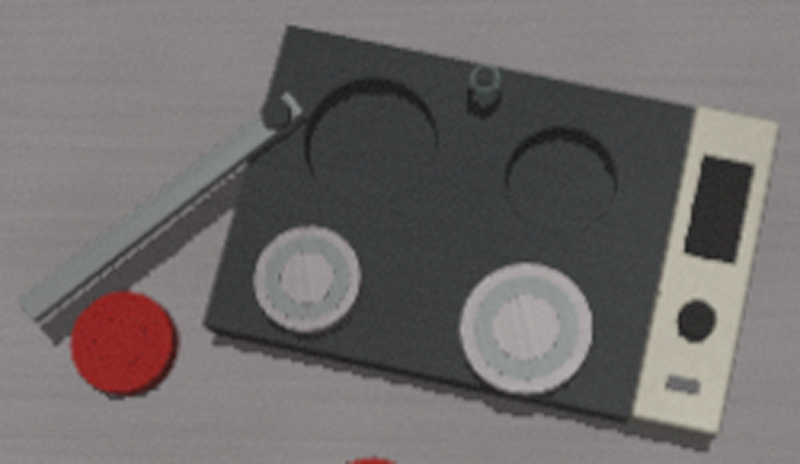

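The crop confirms the targets: aluminium small disc at crop (307,278), large at (526,328), red ones off the deck. Deck corners in the crop are (287,25), (695,106), (632,415) and (206,326).

Run:
```python
from h import *
c=r.read_camera("top")
f=lambda p,z:ray(c,np.array(p,float)/3.2+[145,95],z)
P=f([[287,25],[695,106],[632,415],[206,326]],45);print(P.round(),[np.linalg.norm(P[i]-P[i-1]).round() for i in range(4)])
L=np.array([[140,185],[140,-185],[-140,-185],[-140,185]],float)
o=P.mean(0);Q=P-o;a=np.arctan2((L[:,0]*Q[:,1]-L[:,1]*Q[:,0]).sum(),(L*Q).sum())
R=np.array([[np.cos(a),-np.sin(a)],[np.sin(a),np.cos(a)]])
print("block",o,a,"resid",(o+L@R.T-P).round(1).tolist())
W=lambda p:(o+R@np.array(p)).round(1)
print("LW",W([50,85]),"SW",W([50,-85]),"pivot",W([50,165]))
# rim check: well rim left/right extremes
print("rimL",f([[305,145],[438,140],[374,79]],45).round(),"rimS",f([[506,180],[617,188],[563,126]],45).round())
print("pivot px",f([[277,108]],70).round(),"stopper",f([[484,100]],45).round())
t=f([[28,305]],64)[0];d=R.T@(t-W([50,165]));print("bar tip",t.round(),np.linalg.norm(d),"ang",np.arctan2(-d[0],-d[1]))
for n,p in(("large",[492,-72.5]),("small",[533,112])):print(n,"block frame",(R.T@(np.array(p)-o)).round())
s=r.read_camera("scene")
print("scene large/small at z67",ray(s,[[342,208],[410,234]],67).round().tolist())
```

```text
[[ 769.  146.]
 [ 694. -217.]
 [ 422. -162.]
 [ 495.  200.]] [np.float64(280.0), np.float64(371.0), np.float64(278.0), np.float64(369.0)]
block [594.90729123  -8.45755172] -0.20083874440083863 resid [[-0.3, -0.6], [1.3, -0.4], [-0.7, 0.0], [-0.3, 1.0]]
LW [660.9  64.9] SW [ 626.9 -101.7] pivot [676.8 143.3]
rimL [[657. 123.]
 [661.   7.]
 [718.  65.]] rimS [[ 625.  -53.]
 [ 619. -149.]
 [ 675. -102.]]
pivot px [[681. 144.]] stopper [[699. -32.]]
bar tip [508. 348.] 264.9096476670463 ang 2.2507537900595356
large block frame [-88. -83.]
small block frame [-85. 106.]
scene large/small at z67 [[490.0, -71.0], [530.0, 112.0]]
```

```bash
cat >> h.py <<'E'
def tool(dx,dy,dz=0):
    from scipy.spatial.transform import Rotation as S
    s=r.read_state();M=S.from_euler("xyz",s["ee_rot"]).as_matrix()
    return (M.T@np.array([dx,dy,dz])/25).round(2)
def goto(x,y,z):
    p=r.read_state()["eef_pos"];return tool(x-p[0],y-p[1],z-p[2])
E
python3 -m crank '[{"rotation":[0,0,-0.023],"dp":[0,0,0],"jaw":50},{"rotation":[0,0,-0.023],"dp":[0,0,0],"jaw":50},{"rotation":[0,0,0],"dp":[0.98,-0.515,0],"jaw":50},{"rotation":[0,0,0],"dp":[0.98,-0.515,0],"jaw":50},{"rotation":[0,0,0],"dp":[0.98,-0.515,0],"jaw":50},{"rotation":[0,0,0],"dp":[0.98,-0.515,0],"jaw":50},{"rotation":[0,0,0],"dp":[0.98,-0.515,0],"jaw":50},{"rotation":[0,0,0],"dp":[0.98,-0.515,0],"jaw":50}]'
python3 -m crank '[{"rotation":[0,0,0],"dp":[0.98,-0.515,0],"jaw":50},{"rotation":[0,0,0],"dp":[0.98,-0.515,0],"jaw":50},{"rotation":[0,0,0],"dp":[0.98,-0.515,0],"jaw":50},{"rotation":[0,0,0],"dp":[0.98,-0.515,0],"jaw":50},{"rotation":[0,0,0],"dp":[0.98,-0.515,0],"jaw":50},{"rotation":[0,0,0],"dp":[0.98,-0.515,0],"jaw":50},{"rotation":[0,0,0],"dp":[0.98,-0.515,0],"jaw":50},{"rotation":[0,0,0],"dp":[0.98,-0.515,0],"jaw":50}]'
python3 -m crank '[{"rotation":[0,0,0],"dp":[0.98,-0.515,0],"jaw":50},{"rotation":[0,0,0],"dp":[0.98,-0.515,0],"jaw":50},{"rotation":[0,0,0],"dp":[0.98,-0.515,0],"jaw":50},{"rotation":[0,0,0],"dp":[0.98,-0.515,0],"jaw":50},{"rotation":[0,0,0],"dp":[0,0,0.8],"jaw":50},{"rotation":[0,0,0],"dp":[0,0,0.8],"jaw":50},{"rotation":[0,0,0],"dp":[0,0,0.8],"jaw":50},{"rotation":[0,0,0],"dp":[0,0,0.8],"jaw":50}]'
python3 -c "
from h import *
s=r.read_state();print(s['eef_pos'],s['ee_rot'],goto(436,-118,50))"
```

```text
t: 1.4
eef_pos: [305.4, -423.7, 231.4]
ee_rot: [3.141, -0.0, 0.683]
wrist_force: [-0.3, -0.8, 0.7]
gripper_width: 50.1
gripper_force: 0.0
t: 2.4
eef_pos: [392.5, -220.1, 231.5]
ee_rot: [3.141, -0.0, 0.683]
wrist_force: [0.2, -1.3, 0.1]
gripper_width: 50.2
gripper_force: 0.0
t: 3.4
eef_pos: [435.9, -119.1, 150.9]
ee_rot: [3.141, -0.0, 0.683]
wrist_force: [-0.1, 0.6, -0.4]
gripper_width: 50.1
gripper_force: 0.0
[ 435.86461763 -119.10841195  150.91094852] [ 3.14096728e+00 -3.63014776e-04  6.83031100e-01] [ 0.03 -0.03  4.04]
```

```bash
python3 -m crank '[{"rotation":[0,0,0],"dp":[0,0,0.8],"jaw":50},{"rotation":[0,0,0],"dp":[0,0,0.8],"jaw":50},{"rotation":[0,0,0],"dp":[0,0,0.8],"jaw":50},{"rotation":[0,0,0],"dp":[0,0,0.8],"jaw":50},{"rotation":[0,0,0],"dp":[0,0,0.8],"jaw":50},{"rotation":[0,0,0],"dp":[0.2,0,0],"jaw":50},{"rotation":[0,0,0],"dp":[0.2,0,0],"jaw":50},{"rotation":[0,0,0],"dp":[0.4,0,0],"jaw":50}]'
python3 -m crank '[{"rotation":[0,0,0],"dp":[0.4,0,0],"jaw":50},{"rotation":[0,0,0],"dp":[0.4,0,0],"jaw":50},{"rotation":[0,0,0],"dp":[0.4,0,0],"jaw":50},{"rotation":[0,0,0],"dp":[0.4,0,0],"jaw":50},{"rotation":[0,0,0],"dp":[0.4,0,0],"jaw":50},{"rotation":[0,0,0],"dp":[0.4,0,0],"jaw":50},{"rotation":[0,0,0],"dp":[0.4,0,0],"jaw":50},{"rotation":[0,0,0],"dp":[0.4,0,0],"jaw":50}]'
python3 - <<'E'
from h import *
s=r.read_state();print(s['eef_pos'],goto(661-60*.776,65-60*.631,50))
for n,bx in(("top",(205,120,345,222)),("scene",(300,185,432,300))):
    c=r.read_camera(n)
    for o in discs(c,box=bx,mn=200): print(n,o)
cv2.imwrite("pics/s2.png",r.read_camera("scene")["image"][150:350,230:480,::-1].repeat(2,0).repeat(2,1))
E
```

```text
t: 4.4
eef_pos: [450.9, -106.4, 51.7]
ee_rot: [-3.141, 0.001, 0.683]
wrist_force: [-2.9, -1.8, 0.4]
gripper_width: 49.7
gripper_force: 1.5
t: 5.4
eef_pos: [513.3, -55.9, 51.5]
ee_rot: [-3.141, 0.001, 0.683]
wrist_force: [-4.9, -4.0, 2.6]
gripper_width: 50.1
gripper_force: 2.7
[513.31053565 -55.8983266   51.50895595] [ 5.23 -0.02  0.05]
top (array([233., 180.]), ((534.2303466796875, 115.688720703125), (80.00157928466797, 84.19583129882812), 68.85026550292969))
top (array([212., 195.]), ((504.9779968261719, 176.92214965820312), (99.8061294555664, 172.5089111328125), 84.7499008178711))
scene (array([354., 232.]), ((561.181396484375, -17.079723358154297), (109.01536560058594, 115.2220230102539), 101.57683563232422))
scene (array([376., 206.]), ((454.28594970703125, 8.557499885559082), (45.668701171875, 79.62915802001953), 164.46923828125))
scene (array([415., 217.]), ((449.6377258300781, 111.55259704589844), (111.91908264160156, 266.7269592285156), 89.9089126586914))
```

View pics/s2.png

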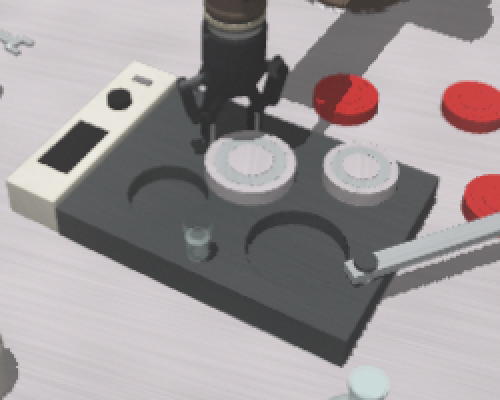

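The large disc sits squarely between the fingers at view (250,168), clear of the small disc at (360,172) and of the stopper at (198,240). I'll keep pushing.

```bash
python3 -m crank '[{"rotation":[0,0,0],"dp":[0.5,0,0],"jaw":50},{"rotation":[0,0,0],"dp":[0.5,0,0],"jaw":50},{"rotation":[0,0,0],"dp":[0.5,0,0],"jaw":50},{"rotation":[0,0,0],"dp":[0.5,0,0],"jaw":50},{"rotation":[0,0,0],"dp":[0.5,0,0],"jaw":50},{"rotation":[0,0,0],"dp":[0.5,0,0],"jaw":50},{"rotation":[0,0,0],"dp":[0.5,0,0],"jaw":50},{"rotation":[0,0,0],"dp":[0.5,0,0],"jaw":50}]'
python3 -m crank '[{"rotation":[0,0,0],"dp":[0.16,0,0],"jaw":50},{"rotation":[0,0,0],"dp":[0.16,0,0],"jaw":50},{"rotation":[0,0,0],"dp":[0.16,0,0],"jaw":50},{"rotation":[0,0,0],"dp":[0.16,0,0],"jaw":50},{"rotation":[0,0,0],"dp":[0.16,0,0],"jaw":50},{"rotation":[0,0,0],"dp":[0.16,0,0],"jaw":50},{"rotation":[0,0,0],"dp":[0.16,0,0],"jaw":50},{"rotation":[0,0,0],"dp":[0,0,0],"jaw":50}]'
python3 - <<'E'
from h import *
cv2.imwrite("pics/s3.png",r.read_camera("scene")["image"][150:350,230:480,::-1].repeat(2,0).repeat(2,1))
E
```

```text
t: 6.55
eef_pos: [589.9, 6.6, 51.3]
ee_rot: [-3.14, 0.003, 0.683]
wrist_force: [-4.0, -3.8, 3.1]
gripper_width: 49.8
gripper_force: 3.3
t: 7.55
eef_pos: [612.7, 25.3, 50.8]
ee_rot: [-3.141, -0.001, 0.683]
wrist_force: [-1.8, -0.7, -0.2]
gripper_width: 50.1
gripper_force: 0.4
```

View pics/s3.png

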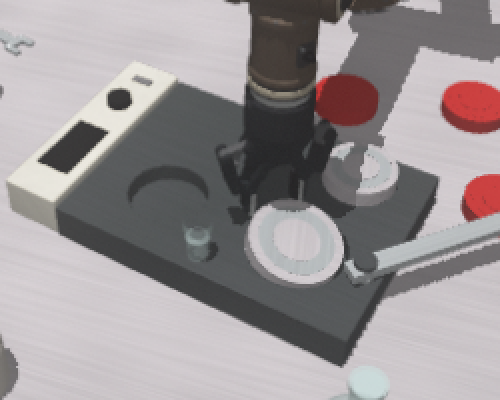

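The disc is still tilted, with its rear edge on the well's rim. I'll push it on gently.

```bash
python3 -m crank '[{"rotation":[0,0,0],"dp":[0.1,0,0],"jaw":50},{"rotation":[0,0,0],"dp":[0.1,0,0],"jaw":50},{"rotation":[0,0,0],"dp":[0.1,0,0],"jaw":50},{"rotation":[0,0,0],"dp":[0.1,0,0],"jaw":50},{"rotation":[0,0,0],"dp":[0,0,0],"jaw":50},{"rotation":[0,0,0],"dp":[0,0,0],"jaw":50},{"rotation":[0,0,0],"dp":[0,0,0],"jaw":50},{"rotation":[0,0,0],"dp":[0,0,0],"jaw":50}]'
python3 - <<'E'
from h import *
c=r.read_camera("scene")
for o in discs(c,z=43,box=(340,240,405,295),mn=200): print(o)
E
```

```text
t: 8.6
eef_pos: [620.3, 31.0, 51.3]
ee_rot: [-3.142, 0.0, 0.683]
wrist_force: [0.2, 0.1, 0.2]
gripper_width: 50.0
gripper_force: 0.0
(array([377., 276.]), ((658.8544311523438, 65.56608581542969), (105.5257339477539, 110.43464660644531), 41.470985412597656))
```

Force is zero and the outline is round (105 by 110) at (659,66), so the large disc is in. Next I'll go behind the small disc, turned so that the tool's -x is the push direction.

```bash
python3 -m crank '[{"rotation":[0,0,0],"dp":[-0.3,0,-0.8],"jaw":50},{"rotation":[0,0,0],"dp":[0,0,-0.8],"jaw":50},{"rotation":[0,0,-0.0259],"dp":[0,0,-0.8],"jaw":50},{"rotation":[0,0,-0.0259],"dp":[0,0,-0.8],"jaw":50},{"rotation":[0,0,-0.0259],"dp":[0,0,0],"jaw":50},{"rotation":[0,0,-0.0259],"dp":[0,0,0],"jaw":50},{"rotation":[0,0,-0.0259],"dp":[0,0,0],"jaw":50},{"rotation":[0,0,-0.0259],"dp":[0,0,0],"jaw":50}]'
python3 -m crank '[{"rotation":[0,0,-0.0259],"dp":[0,0,0],"jaw":50},{"rotation":[0,0,-0.0259],"dp":[0,0,0],"jaw":50},{"rotation":[0,0,0],"dp":[1,0,0],"jaw":50},{"rotation":[0,0,0],"dp":[1,0,0],"jaw":50},{"rotation":[0,0,0],"dp":[1,0,0],"jaw":50},{"rotation":[0,0,0],"dp":[1,0,0],"jaw":50},{"rotation":[0,0,0],"dp":[1,0,0],"jaw":50},{"rotation":[0,0,0],"dp":[1,0,0],"jaw":50}]'
python3 - <<'E'
from h import *
s=r.read_state();print(s['eef_pos'],s['ee_rot'],goto(506.5,172.5,50))
for n,bx,z in(("top",(218,160,265,203),67),("scene",(385,215,432,255),67),("scene",(340,240,405,295),43)):
    for o in discs(r.read_camera(n),z=z,box=bx,mn=200): print(n,o)
cv2.imwrite("pics/s4.png",r.read_camera("scene")["image"][150:350,230:480,::-1].repeat(2,0).repeat(2,1))
E
```

```text
t: 9.65
eef_pos: [615.2, 26.4, 132.4]
ee_rot: [3.14, 0.0, 1.665]
wrist_force: [0.3, 0.0, 0.0]
gripper_width: 50.3
gripper_force: 0.0
t: 10.65
eef_pos: [553.0, 165.8, 131.8]
ee_rot: [3.141, -0.001, 1.983]
wrist_force: [-0.1, 0.5, -0.4]
gripper_width: 49.8
gripper_force: 0.0
[553.03431758 165.81819611 131.80923907] [ 3.14114975e+00 -6.32687118e-04  1.98251338e+00] [ 0.99 -1.6   3.27]
top (array([241., 181.]), ((534.0116577148438, 110.98643493652344), (85.36492919921875, 88.55706787109375), 115.86997985839844))
scene (array([408., 227.]), ((511.51702880859375, 108.13919067382812), (109.34822845458984, 166.7263641357422), 15.456747055053711))
scene (array([377., 275.]), ((657.6904296875, 64.74423217773438), (108.8477554321289, 109.41007995605469), 98.93701934814453))
```

View pics/s4.png

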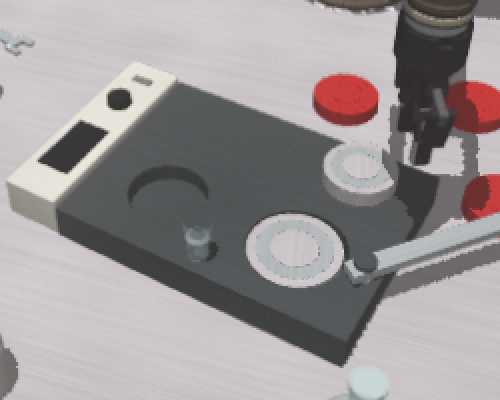

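The large disc lies flat in its well at view (295,249), and the small disc hasn't moved at (360,170).

```bash
python3 -m crank '[{"rotation":[0,0,0],"dp":[0.5,-0.8,0],"jaw":50},{"rotation":[0,0,0],"dp":[0.5,-0.8,0],"jaw":50},{"rotation":[0,0,0],"dp":[0,0,0.8],"jaw":50},{"rotation":[0,0,0],"dp":[0,0,0.8],"jaw":50},{"rotation":[0,0,0],"dp":[0,0,0.8],"jaw":50},{"rotation":[0,0,0],"dp":[0,0,0.8],"jaw":50},{"rotation":[0,0,0],"dp":[-0.2,0,0],"jaw":50},{"rotation":[0,0,0],"dp":[-0.3,0,0],"jaw":50}]'
python3 -m crank '[{"rotation":[0,0,0],"dp":[-0.4,0,0],"jaw":50},{"rotation":[0,0,0],"dp":[-0.5,0,0],"jaw":50},{"rotation":[0,0,0],"dp":[-0.5,0,0],"jaw":50},{"rotation":[0,0,0],"dp":[-0.5,0,0],"jaw":50},{"rotation":[0,0,0],"dp":[-0.5,0,0],"jaw":50},{"rotation":[0,0,0],"dp":[-0.5,0,0],"jaw":50},{"rotation":[0,0,0],"dp":[-0.5,0,0],"jaw":50},{"rotation":[0,0,0],"dp":[-0.5,0,0],"jaw":50}]'
python3 - <<'E'
from h import *
s=r.read_state();print(s['eef_pos'],s['ee_rot'],goto(627-.402*48.4,-102+.916*48.4,50))
c=r.read_camera("scene")
for o in discs(c,z=67,box=(300,185,432,250),mn=200): print(o)
E
```

```text
t: 11.85
eef_pos: [513.4, 158.5, 52.0]
ee_rot: [3.141, 0.0, 1.984]
wrist_force: [-1.1, 1.3, 0.1]
gripper_width: 50.2
gripper_force: 1.8
t: 12.85
eef_pos: [552.1, 69.3, 51.5]
ee_rot: [3.141, -0.0, 1.985]
wrist_force: [-1.8, 4.9, 4.4]
gripper_width: 50.1
gripper_force: 2.7
[552.08168894  69.25387279  51.49461378] [ 3.14142106e+00 -4.06807058e-04  1.98454952e+00] [-5.54 -0.01  0.06]
(array([370., 238.]), ((570.4684448242188, 24.398792266845703), (85.7174072265625, 93.37078094482422), 114.12088012695312))
(array([341., 194.]), ((440.72216796875, -92.1551742553711), (213.0717315673828, 613.7750854492188), 111.6716537475586))
```

```bash
python3 -m crank '[{"rotation":[0,0,0],"dp":[-0.55,0,0],"jaw":50},{"rotation":[0,0,0],"dp":[-0.55,0,0],"jaw":50},{"rotation":[0,0,0],"dp":[-0.55,0,0],"jaw":50},{"rotation":[0,0,0],"dp":[-0.55,0,0],"jaw":50},{"rotation":[0,0,0],"dp":[-0.55,0,0],"jaw":50},{"rotation":[0,0,0],"dp":[-0.55,0,0],"jaw":50},{"rotation":[0,0,0],"dp":[-0.55,0,0],"jaw":50},{"rotation":[0,0,0],"dp":[-0.5,0,0],"jaw":50}]'
python3 -m crank '[{"rotation":[0,0,0],"dp":[-0.2,0,0],"jaw":50},{"rotation":[0,0,0],"dp":[-0.2,0,0],"jaw":50},{"rotation":[0,0,0],"dp":[-0.2,0,0],"jaw":50},{"rotation":[0,0,0],"dp":[-0.2,0,0],"jaw":50},{"rotation":[0,0,0],"dp":[-0.2,0,0],"jaw":50},{"rotation":[0,0,0],"dp":[-0.2,0,0],"jaw":50},{"rotation":[0,0,0],"dp":[-0.2,0,0],"jaw":50},{"rotation":[0,0,0],"dp":[-0.1,0,0],"jaw":50}]'
python3 -m crank '[{"rotation":[0,0,0],"dp":[0,0,0],"jaw":50},{"rotation":[0,0,0],"dp":[0,0,0],"jaw":50},{"rotation":[0,0,0],"dp":[0.3,0,0],"jaw":50},{"rotation":[0,0,0],"dp":[0,0,-0.8],"jaw":30},{"rotation":[0,0,0],"dp":[0,0,-0.8],"jaw":10},{"rotation":[0,0,0],"dp":[0,0,-0.8],"jaw":0},{"rotation":[0,0,0],"dp":[0,0,-0.8],"jaw":0},{"rotation":[0,0,0],"dp":[0,0,0],"jaw":0}]'
python3 - <<'E'
from h import *
s=r.read_state();print(s['eef_pos'],s['q'],goto(451,281,132))
c=r.read_camera("scene")
for o in discs(c,z=43,box=(285,220,345,265),mn=200): print(o)
cv2.imwrite("pics/s5.png",c["image"][150:350,230:480,::-1].repeat(2,0).repeat(2,1))
E
```

```text
t: 13.9
eef_pos: [595.1, -29.9, 51.3]
ee_rot: [-3.141, -0.001, 1.985]
wrist_force: [-2.5, 5.4, 5.0]
gripper_width: 50.1
gripper_force: 3.2
t: 14.9
eef_pos: [611.0, -65.0, 51.3]
ee_rot: [3.141, 0.001, 1.984]
wrist_force: [0.2, -0.3, -0.5]
gripper_width: 49.8
gripper_force: 0.0
t: 15.9
eef_pos: [609.7, -57.7, 134.5]
ee_rot: [3.137, 0.003, 1.985]
wrist_force: [0.4, 0.4, 0.3]
gripper_width: -0.1
gripper_force: 0.0
[609.69747842 -57.72842733 134.50481733] [-1.65504767e-01  3.85689283e-01  1.74142767e+00  3.05724485e-05
  1.00865726e+00 -5.79265730e-01] [14.96 -0.37  0.05]
(array([314., 247.]), ((622.2342529296875, -98.8900375366211), (89.46984100341797, 91.44744873046875), 93.8697738647461))
```

View pics/s5.png

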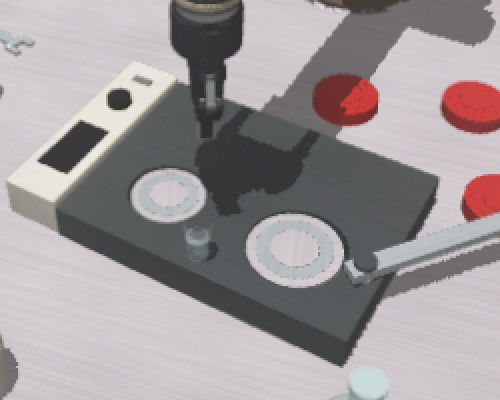

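Both discs lie flat, at view (168,194) and (295,249). Next is the bar: I'll turn the tool so that its -x is the closing direction, then go behind the bar on its far side, to about (582,324).

```bash
python3 -m crank '[{"rotation":[0,0,0.0258],"dp":[0,0,0],"jaw":0},{"rotation":[0,0,0.0258],"dp":[0,0,0],"jaw":0},{"rotation":[0,0,0.0258],"dp":[0,0,0],"jaw":0},{"rotation":[0,0,0.0258],"dp":[0,0,0],"jaw":0},{"rotation":[0,0,0.0258],"dp":[0,0,0],"jaw":0},{"rotation":[0,0,0.0258],"dp":[0,0,0],"jaw":0},{"rotation":[0,0,0.0258],"dp":[0,0,0],"jaw":0},{"rotation":[0,0,0.0258],"dp":[0,0,0],"jaw":0}]'
python3 -m crank '[{"rotation":[0,0,0],"dp":[0.68,-0.96,0],"jaw":0},{"rotation":[0,0,0],"dp":[0.68,-0.96,0],"jaw":0},{"rotation":[0,0,0],"dp":[0.68,-0.96,0],"jaw":0},{"rotation":[0,0,0],"dp":[0.68,-0.96,0],"jaw":0},{"rotation":[0,0,0],"dp":[0.68,-0.96,0],"jaw":0},{"rotation":[0,0,0],"dp":[0.68,-0.96,0],"jaw":0},{"rotation":[0,0,0],"dp":[0.68,-0.96,0],"jaw":0},{"rotation":[0,0,0],"dp":[0.68,-0.96,0],"jaw":0}]'
python3 -m crank '[{"rotation":[0,0,0],"dp":[0.68,-0.96,0],"jaw":0},{"rotation":[0,0,0],"dp":[0.68,-0.96,0],"jaw":0},{"rotation":[0,0,0],"dp":[0.68,-0.96,0],"jaw":0},{"rotation":[0,0,0],"dp":[0.68,-0.96,0],"jaw":0},{"rotation":[0,0,0],"dp":[0.68,-0.96,0],"jaw":0},{"rotation":[0,0,0],"dp":[0,0,0],"jaw":0},{"rotation":[0,0,0],"dp":[0,0,0],"jaw":0},{"rotation":[0,0,0],"dp":[0,0,0],"jaw":0}]'
python3 - <<'E'
from h import *
s=r.read_state();print(s['eef_pos'],s['ee_rot'],s['q'],goto(582,324,53))
c=r.read_camera("scene")
cv2.imwrite("pics/s6.png",c["image"][100:370,230:630,::-1].repeat(2,0).repeat(2,1))
E
```

```text
t: 16.95
eef_pos: [606.4, -57.2, 129.8]
ee_rot: [-3.14, 0.002, 0.682]
wrist_force: [0.1, -0.1, 0.3]
gripper_width: 0.3
gripper_force: 0.0
t: 17.95
eef_pos: [589.5, 178.0, 129.8]
ee_rot: [-3.14, 0.002, 0.688]
wrist_force: [0.7, -0.7, -0.6]
gripper_width: -0.3
gripper_force: 0.0
t: 18.95
eef_pos: [580.1, 322.8, 130.7]
ee_rot: [3.142, 0.001, 0.687]
wrist_force: [0.4, 0.2, -0.2]
gripper_width: 0.2
gripper_force: 0.0
[580.07732963 322.80205413 130.74364161] [3.14155308e+00 1.29555563e-03 6.86775185e-01] [ 4.42399721e-01  4.83316204e-01  1.60679886e+00 -4.04999715e-04
  1.05272511e+00  1.32662161e+00] [0.09 0.01 3.11]
```

View pics/s6.png

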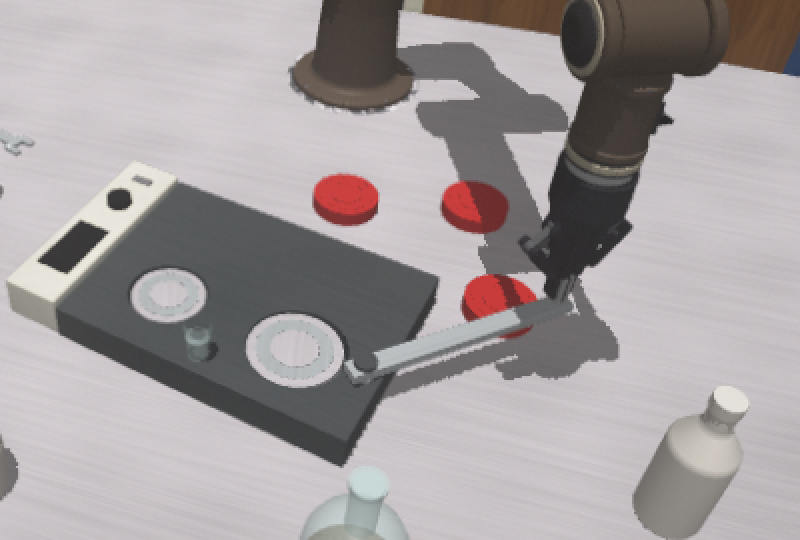

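```bash
python3 -m crank '[{"rotation":[0,0,0],"dp":[0.1,0,0.62],"jaw":0},{"rotation":[0,0,0],"dp":[0,0,0.62],"jaw":0},{"rotation":[0,0,0],"dp":[0,0,0.62],"jaw":0},{"rotation":[0,0,0],"dp":[0,0,0.62],"jaw":0},{"rotation":[0,0,0],"dp":[0,0,0.62],"jaw":0},{"rotation":[0,0,0],"dp":[-0.3,0,0],"jaw":0},{"rotation":[0,0,0],"dp":[-0.3,0,0],"jaw":0},{"rotation":[0,0,0],"dp":[-0.1,0,0],"jaw":0}]'
python3 - <<'E'
from h import *
c=r.read_camera("scene")
cv2.imwrite("pics/s7.png",c["image"][150:330,330:600,::-1].repeat(2,0).repeat(2,1))
E
```

```text
t: 20.0
eef_pos: [568.5, 314.3, 54.6]
ee_rot: [3.141, -0.001, 0.688]
wrist_force: [0.4, -0.5, 0.6]
gripper_width: 0.2
gripper_force: 0.0
```

View pics/s7.png

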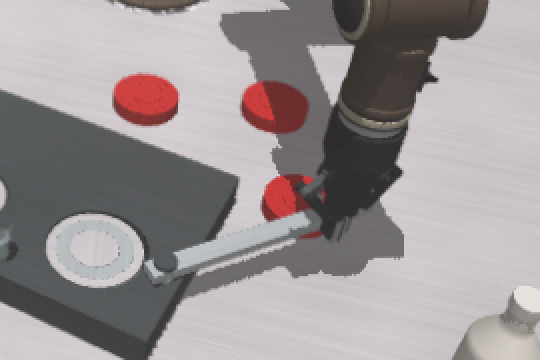

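The fingers are on the far side of the bar at view (340,225), as needed. I'll sweep along the arc.

```bash
python3 -m crank '[{"rotation":[0,0,-0.0125],"dp":[-0.63,-0.05,0],"jaw":0},{"rotation":[0,0,-0.0125],"dp":[-0.63,-0.05,0],"jaw":0},{"rotation":[0,0,-0.0125],"dp":[-0.63,-0.05,0],"jaw":0},{"rotation":[0,0,-0.0125],"dp":[-0.63,-0.05,0],"jaw":0},{"rotation":[0,0,-0.0125],"dp":[-0.63,-0.05,0],"jaw":0},{"rotation":[0,0,-0.0125],"dp":[-0.63,-0.05,0],"jaw":0},{"rotation":[0,0,-0.0125],"dp":[-0.63,-0.05,0],"jaw":0},{"rotation":[0,0,-0.0125],"dp":[-0.63,-0.05,0],"jaw":0}]'
python3 -m crank '[{"rotation":[0,0,-0.0125],"dp":[-0.63,-0.05,0],"jaw":0},{"rotation":[0,0,-0.0125],"dp":[-0.63,-0.05,0],"jaw":0},{"rotation":[0,0,-0.0125],"dp":[-0.63,-0.05,0],"jaw":0},{"rotation":[0,0,-0.0125],"dp":[-0.63,-0.05,0],"jaw":0},{"rotation":[0,0,-0.0125],"dp":[-0.63,-0.05,0],"jaw":0},{"rotation":[0,0,-0.0125],"dp":[-0.63,-0.05,0],"jaw":0},{"rotation":[0,0,-0.0125],"dp":[-0.63,-0.05,0],"jaw":0},{"rotation":[0,0,-0.0125],"dp":[-0.63,-0.05,0],"jaw":0}]'
cat >> h.py <<'E'
def barpos():
    s=r.read_state();y=s["ee_rot"][2];x=np.array([np.cos(y),np.sin(y)]);yt=np.array([np.sin(y),-np.cos(y)])
    p=s["eef_pos"][:2]-[676.8,143.3]
    print("pos",s["eef_pos"].round(1),"h",(p@x).round(1),"rho",-(p@yt).round(1),"bar angle if aligned",(2.9408-y)%6.283,"q6",s["q"][5],s["wrist_force"].round(1))
E
python3 - <<'E'
from h import *
barpos()
c=r.read_camera("scene")
cv2.imwrite("pics/s8.png",c["image"][130:330,230:530,::-1].repeat(2,0).repeat(2,1))
E
```

```text
t: 21.05
eef_pos: [490.3, 218.6, 54.9]
ee_rot: [3.14, -0.002, 1.319]
wrist_force: [0.4, 0.2, 0.2]
gripper_width: -0.1
gripper_force: 0.4
t: 22.05
eef_pos: [483.2, 94.1, 54.7]
ee_rot: [3.14, 0.0, 1.947]
wrist_force: [0.4, 1.2, -0.1]
gripper_width: 0.2
gripper_force: 0.4
pos [483.2  94.1  54.7] h 25.3 rho 198.2 bar angle if aligned 0.9939188293541401 q6 -0.27296265898255656 [ 0.4  1.2 -0.1]
```

View pics/s8.png

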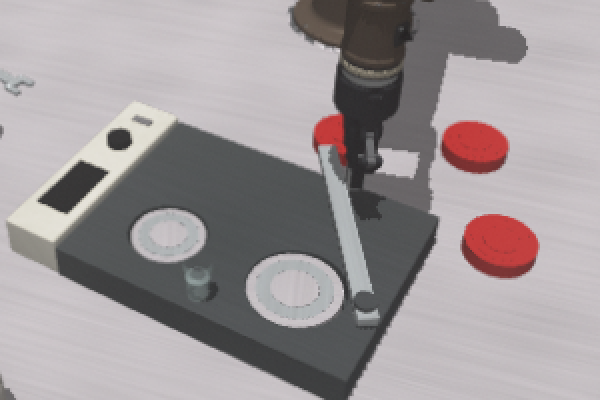

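The bar follows well, at about 1 rad. I'll continue and slow down before the stop.

```bash
python3 -m crank '[{"rotation":[0,0,-0.0125],"dp":[-0.63,-0.05,0],"jaw":0},{"rotation":[0,0,-0.0125],"dp":[-0.63,-0.05,0],"jaw":0},{"rotation":[0,0,-0.0125],"dp":[-0.63,-0.05,0],"jaw":0},{"rotation":[0,0,-0.0125],"dp":[-0.63,-0.05,0],"jaw":0},{"rotation":[0,0,-0.0125],"dp":[-0.63,-0.05,0],"jaw":0},{"rotation":[0,0,-0.0125],"dp":[-0.63,-0.05,0],"jaw":0},{"rotation":[0,0,-0.0125],"dp":[-0.63,-0.05,0],"jaw":0},{"rotation":[0,0,-0.0125],"dp":[-0.63,-0.05,0],"jaw":0}]'
python3 -m crank '[{"rotation":[0,0,-0.0063],"dp":[-0.315,-0.03,0],"jaw":0},{"rotation":[0,0,-0.0063],"dp":[-0.315,-0.03,0],"jaw":0},{"rotation":[0,0,-0.0063],"dp":[-0.315,-0.03,0],"jaw":0},{"rotation":[0,0,-0.0063],"dp":[-0.315,-0.03,0],"jaw":0},{"rotation":[0,0,-0.0063],"dp":[-0.315,-0.03,0],"jaw":0},{"rotation":[0,0,-0.0063],"dp":[-0.315,-0.03,0],"jaw":0},{"rotation":[0,0,-0.0063],"dp":[-0.315,-0.03,0],"jaw":0},{"rotation":[0,0,0],"dp":[0,0,0],"jaw":0}]'
python3 -c "
from h import *
barpos()"
```

```text
t: 23.1
eef_pos: [550.0, -10.4, 54.4]
ee_rot: [3.141, 0.0, 2.574]
wrist_force: [-0.6, 0.1, 0.3]
gripper_width: -0.2
gripper_force: 0.4
t: 24.1
eef_pos: [597.7, -39.1, 54.5]
ee_rot: [3.141, 0.002, 2.849]
wrist_force: [0.7, 0.7, 0.2]
gripper_width: -0.1
gripper_force: 0.0
pos [597.7 -39.1  54.5] h 23.1 rho 197.5 bar angle if aligned 0.09229782477850756 q6 -1.4157139248075068 [0.7 0.7 0.2]
```

```bash
python3 -m crank '[{"rotation":[0,0,-0.0018],"dp":[-0.09,0,0],"jaw":0},{"rotation":[0,0,-0.0018],"dp":[-0.09,0,0],"jaw":0},{"rotation":[0,0,-0.0018],"dp":[-0.09,0,0],"jaw":0},{"rotation":[0,0,-0.0018],"dp":[-0.09,0,0],"jaw":0},{"rotation":[0,0,-0.0018],"dp":[-0.09,0,0],"jaw":0},{"rotation":[0,0,-0.0018],"dp":[-0.09,0,0],"jaw":0},{"rotation":[0,0,-0.0018],"dp":[-0.09,0,0],"jaw":0},{"rotation":[0,0,-0.0018],"dp":[-0.09,0,0],"jaw":0}]'
python3 -m crank '[{"rotation":[0,0,0],"dp":[-0.04,0,0],"jaw":0},{"rotation":[0,0,0],"dp":[0,0,0],"jaw":0},{"rotation":[0,0,0],"dp":[0,0,0],"jaw":0},{"rotation":[0,0,0],"dp":[0,0,0],"jaw":0},{"rotation":[0,0,0],"dp":[0,0,0],"jaw":0},{"rotation":[0,0,0],"dp":[0,0,0],"jaw":0},{"rotation":[0,0,0],"dp":[0,0,0],"jaw":0},{"rotation":[0,0,0],"dp":[0,0,0],"jaw":0}]'
python3 -c "
from h import *
barpos()"
```

```text
t: 25.1
eef_pos: [612.3, -43.3, 53.6]
ee_rot: [-3.141, -0.005, 2.941]
wrist_force: [-7.3, 0.5, 6.0]
gripper_width: -0.2
gripper_force: 3.7
t: 26.1
eef_pos: [612.3, -43.3, 53.6]
ee_rot: [-3.141, -0.007, 2.941]
wrist_force: [-6.6, 0.6, 4.8]
gripper_width: -0.2
gripper_force: 3.4
pos [612.3 -43.3  53.6] h 26.0 rho 195.7 bar angle if aligned 6.282954250237755 q6 -1.5115753666337164 [-6.6  0.6  4.8]
```

The force rose to 7 N and held, so the bar is against something. I'll push another 1.5 mm to confirm that it's the stop, then back off, rise and look.

```bash
python3 -m crank '[{"rotation":[0,0,0],"dp":[-0.06,0,0],"jaw":0},{"rotation":[0,0,0],"dp":[0,0,0],"jaw":0},{"rotation":[0,0,0],"dp":[0,0,0],"jaw":0},{"rotation":[0,0,0],"dp":[0,0,0],"jaw":0},{"rotation":[0,0,0],"dp":[0,0,0],"jaw":0},{"rotation":[0,0,0],"dp":[0,0,0],"jaw":0},{"rotation":[0,0,0],"dp":[0,0,0],"jaw":0},{"rotation":[0,0,0],"dp":[0,0,0],"jaw":0}]'
python3 -m crank '[{"rotation":[0,0,0],"dp":[0.3,0,0],"jaw":0},{"rotation":[0,0,0],"dp":[0.5,0,0],"jaw":0},{"rotation":[0,0,0],"dp":[0.5,0,-0.8],"jaw":0},{"rotation":[0,0,0],"dp":[0.8,0,-0.8],"jaw":0},{"rotation":[0,0,0],"dp":[0.8,0,-0.8],"jaw":0},{"rotation":[0,0,0],"dp":[0.8,0,-0.8],"jaw":0},{"rotation":[0,0,0],"dp":[0.8,0,-0.8],"jaw":0},{"rotation":[0,0,0],"dp":[0.8,0,-0.8],"jaw":0}]'
python3 - <<'E'
from h import *
barpos()
c=r.read_camera("scene")
cv2.imwrite("pics/s9.png",c["image"][150:350,230:480,::-1].repeat(3,0).repeat(3,1)[:600,:750])
E
```

```text
t: 27.1
eef_pos: [612.3, -43.3, 53.6]
ee_rot: [-3.141, -0.01, 2.941]
wrist_force: [-9.0, 0.5, 8.4]
gripper_width: 0.2
gripper_force: 5.0
t: 28.1
eef_pos: [486.0, -17.3, 174.4]
ee_rot: [3.141, 0.001, 2.941]
wrist_force: [-1.0, -0.5, 0.2]
gripper_width: 0.1
gripper_force: 0.0
pos [486.  -17.3 174.4] h 154.9 rho 195.5 bar angle if aligned 0.0002892822606939127 q6 -1.4951359650628533 [-1.  -0.5  0.2]
```

View pics/s9.png

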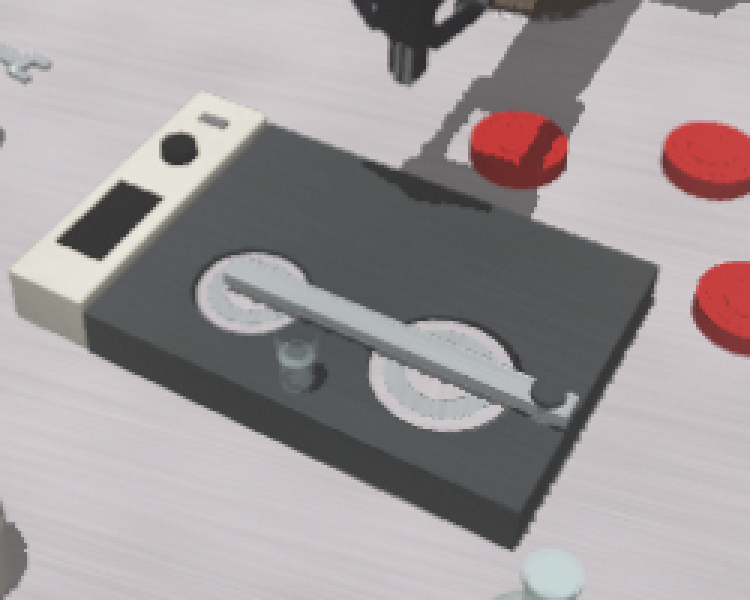

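The bar lies across both discs, with its tip at about crop (225,280); the discs are flat and the stopper is untouched. I'll check the bar angle numerically.

Run:
```python
from h import *
c=r.read_camera("scene")
p=ray(c,np.array([[227,275],[536,385]])/3+[230,150],64);print(p.round(1))
for q in (p[0]-[676.8,143.3],p[0]-p[1]):
    print(np.linalg.norm(q),"heading",np.arctan2(q[1],q[0]),"expected",-np.pi/2-.2008)
```

```text
[[ 631.4 -115.6]
 [ 665.9  136.3]]
262.8222371354569 heading -1.7445596500221054 expected -1.7715963267948966
254.27678613853965 heading -1.7072174287190935 expected -1.7715963267948966
```

The measured heading is at the shut position within measurement error (0.03 rad, on the closed side), and the finger didn't advance as the force rose. It's on its stop, so I'll hand in.

```bash
python3 -c "
from bench import r
print(r.hand_in())"
```

```text
the job is handed in; nothing more can be done
None
```

I handed the job in at about 28 s: each disc lies flat in the well of its own size, the clamp bar is shut over both against its stop, and I saw nothing else disturbed.

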